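# Return a work plate to its registration base

### The arm

A 6-joint arm with a two-finger parallel gripper is mounted at the origin on the work surface. World frame = base frame: x ahead of the robot, y to its left, z up, the work surface at z = 0. Lengths are in m, angles in rad, forces in N, time in s.
With the tool pointing down it reaches from about 0.3 to 0.75 m from the base axis. Payload 8.5 kg.
Tool frame: the origin (TCP) lies midway between the tips of the shut fingers; the grasp point (between the pads) lies env.grasp_offset behind it (env.grasp_offset is the distance from the TCP to the grasp point, in m); x points along the fingers, z is the direction in which the jaws open and shut, and the axes are right-handed (so a half turn about x gives the same grasp; the last joint's range is limited). The gripper opens to 88 mm and grips with 3 to 60 N. Pads are 18 mm wide; open, the fingers measure 123 mm over their backs; the gripper's body (75 mm by 187 mm) begins 45 mm behind the grasp point.
Start: joints at [-0.215, 0.381, 1.297, -0, 1.464, -0.215], TCP at [0.55, 0, 0.239] pointing down, gripper open.
Joint ranges: [-3.11, 3.11], [-0.89, 2.33], [0.22, 2.48], [-1.42, 4.56], [0.17, 2.85], [-2.88, 2.88]. Speed limits (rad/s): [2.39, 2.39, 3.14, 3.14, 3.14, 3.14].

### API

Orientations are given as a unit quaternion [x, y, z, w].
In Python, from cell import env gives the robot as it stands. The module is installed in compiled form; this text tells all that it offers.
- The arm moves only by the tool play_rows, never from a script. Its arguments are lists of equal length, an entry for each row: "offset": the shift along the world's x, y, z in m, a list of three; "rot": the turn, a rotation vector about the world's x, y, z in rad, a list of three. A call has 1 to 12 rows; each row is the pose to reach, as a shift and turn from the pose commanded when the call began; what a row does not reach only later rows make up. A row lasts 1/8 s, in which the tool goes at most 62.5 mm and 10.7 degrees, less where a joint would pass 70% of its speed; a pose out of reach is approached as far as the arm can. A call with a gripper value outside its range is refused whole. "grip" is the finger opening in m, from 0 to 0.0881, set as the call begins (left out, the last holds). The fingers move at their own pace and stop on an object; "force" is the grip in N (left out, the last holds). Time passes only in rows, so rows that repeat a pose let the fingers close. It gives the time, the measured TCP pose, the force and the opening at its end, in the units of the state.
- env.sense(): the state, without advancing time (a new reading comes with each control period).
- env.camera(name): name is "scene" or "side" or "wrist"; returns a dict with "pixels" (480x640x3 uint8, red, green, blue), "fx", "fy", "cx", "cy" (pixels), "extrinsics" (4x4, takes a point from camera to world coordinates); the wrist camera has in their place "T_tool_cam" (4x4, takes a point from camera to tool coordinates, whose origin is the TCP and whose axes are the tool frame's). Camera axes: x right, y up, looking along -z (the intrinsics and any distortion apply to the point x, -y, -z); pixel columns grow to the right and rows downward; lengths in m; the calibration is good to about 2 mm. A picture is of the moment at which its call begins: read the wrist's pose just before it. There is no depth.
- env.sign_off(): hands the job in, once; it reports no verdict.
The state is a dict: "time_s": time; "qpos": joint angles; "qvel": joint speeds; "joint_efforts": joint torques, N m; "ee_pos": TCP position; "eef_rot": TCP orientation; "ft_force": force on the tool from outside, world axes, zero at the start; "ft_torque": the same for the moment, N m; "opening": opening from 0.0 (shut) to 1.0 (fully open).
Only numpy, scipy, OpenCV 4.12 (cv2) and the standard library are available. Lean on these libraries where they do the work, as an engineer would, in place of code of your own. Each camera call takes 0.05 s, during which the arm holds its last target. There are 200 camera calls.

### The job

Lift the work plate with the wooden rosette off the plywood drying board and settle it fully home on the grey base: the lone foot in the cone, the other two in the groove and on the flat pad. The seats may be clamped a little off the base's middle, so feel for them without ever pushing hard. With all three feet home press down gently, about 10 N, for half a second, then let go; leave the bottle, jar and brush alone.

Things in the scene. Friction and masses are not known exactly. Their poses are not given: they have to be found in the camera images.
- grip_block (a point): Centre of the wooden grip block on the loose work plate (0.35 to 0.6 kg, balanced near this point). Block: 20 mm along x, 40 along y, 43 mm high, this point half-way up; it stands on an octagonal rosette 120 mm across. Axes are the plate's: z up, +x to the lone foot. The T-shaped aluminium plate's underside is 41 mm below this point, the ball feet's bottoms 65 mm below.
- foot_a (a point): Centre of the 16 mm steel ball of the lone foot, under the stem of the T: 55 mm along +x from grip_block and 57 mm below it. Goes into the conical seat.
- foot_b (a point): Centre of the 16 mm ball of the foot at (-45, +52, -57) mm from grip_block, in its axes. Goes into the groove.
- foot_c (a point): Centre of the 16 mm ball of the foot at (-45, -52, -57) mm from grip_block, in its axes. Goes on the flat pad.
- base: Fixed grey base block, 200 (x) by 180 (y) by 20 mm high; origin at the centre of its underside, z up. On it an aluminium carrier 6 mm thick bears three bare steel seats. The carrier is clamped firmly in slots, up to 10 mm off centre along each of the base's x and y and turned by up to 0.04 rad about its middle; this offset is not in any given pose and must be seen or felt.
- mid_cone (a point): Where the lone foot's ball centre is when home if the carrier were centred: (55, 0, 42) mm from the base's origin; base's axes. The cone is cut in a square block 42 mm wide, has 45 degree flanks and a mouth 20 mm wide; the block's top is 1.3 mm below this point, 40.7 mm above the base's underside.
- mid_groove (a point): The same for foot_b: (-45, 52, 42) mm from the base's origin. The V groove is 44 mm long, points at the cone, has 45 degree flanks and a mouth 14 mm wide; its top is 4.3 mm below this point.
- mid_pad (a point): The same for foot_c: (-45, -52, 42) mm from the base's origin. The flat pad is 44 mm square, its top 8 mm below this point. With all feet home the plate is level and all three ball centres are 42 mm above the base's underside.
- board: Fixed plywood drying board 200 by 180 by 15 mm; origin at the centre of its underside. The work plate stands on it at the start.
- paint_bottle: Bystander: bottle 56 mm in diameter, 140 mm high; origin at its underside.
- paint_jar: Bystander: jar 68 mm in diameter, 75 mm high; origin at its underside.
- brush: Bystander: brush 190 mm long lying on the table; origin at its underside.
Mind the look-alikes: they are no part of the job. What is shaped like the part that bears grip_block but blue or green is not meant.

How it is judged:
By the outcome, as a careful person would: the job done as asked, in the order asked, and still so for the second after the job is handed in, with the robot touching nothing.
It also fails if it takes over 72 s, if anything falls off the work surface, if the arm or the gripper's body presses on something with over 40 N, if the wrist force passes 120 N, or if a joint passes its speed limit or range.

## Working session

There is one attempt and no reset: what is moved stays moved. The work goes in short steps, Python scripts to look and compute and a tool call to move; the robot and the scene stay as the last step left them, time stands still between calls to the robot, and variables do not carry over. Pictures are saved under pics/ and viewed, about 8 in all and at most 12, crops included, and the job is handed in when it is done.

Besides the shell and the picture viewer there is one more tool, called after "Request:" by a JSON object that holds its "api" and its "payload", one argument or row to a line. play_rows: Moves the arm, as the interface text tells. Its arguments: {"type":"object","properties":{"offset":{"type":"array","items":{"type":"array","items":{"type":"number"}}},"rot":{"type":"array","items":{"type":"array","items":{"type":"number"}}},"grip":{"type":"number"},"force":{"type":"number"}},"required":["offset","rot"]}

```bash
mkdir -p pics; cat > h.py <<'E'
import numpy as np, cv2
from cell import env
from scipy.spatial.transform import Rotation as R
def shot(name,fn=None):
    s=env.sense(); c=env.camera(name)
    if 'extrinsics' in c: T=np.array(c['extrinsics'])
    else:
        W=np.eye(4); W[:3,:3]=R.from_quat(s['eef_rot']).as_matrix(); W[:3,3]=s['ee_pos']; T=W@np.array(c['T_tool_cam'])
    im=cv2.cvtColor(np.array(c['pixels']),cv2.COLOR_RGB2BGR)
    if fn: cv2.imwrite('pics/'+fn,im); np.savez('pics/'+fn+'.npz',T=T,k=[c['fx'],c['fy'],c['cx'],c['cy']])
    return im,T,(c['fx'],c['fy'],c['cx'],c['cy']),c
def ray(T,k,u,v):
    d=T[:3,:3]@np.array([(u-k[2])/k[0],-(v-k[3])/k[1],-1]); return T[:3,3],d
def onz(T,k,u,v,z):
    o,d=ray(T,k,u,v); return o+d*(z-o[2])/d[2]
def proj(T,k,p):
    q=T[:3,:3].T@(np.asarray(p)-T[:3,3]); return k[2]+k[0]*q[0]/-q[2], k[3]-k[1]*q[1]/-q[2]
E
python3 - <<'E'
from h import *
s=env.sense(); print(s,env.grasp_offset)
for n in ['scene','side','wrist']:
    im,T,k,c=shot(n,n+'0.png'); print(n,k,T.round(3).tolist(),[x for x in c if x!='pixels'])
a=cv2.imread('pics/scene0.png');b=cv2.imread('pics/side0.png')
E
```

```text
{'time_s': 0.0, 'qpos': array([-2.15317767e-01,  3.81207754e-01,  1.29826910e+00, -6.00375114e-06,
        1.46359834e+00, -2.15315012e-01]), 'qvel': array([-8.40063513e-05,  2.43463533e-03, -3.99811586e-04, -1.07190468e-04,
       -1.00879226e-03,  2.93961837e-04]), 'joint_efforts': array([-6.18006070e-04, -4.37936819e+01, -2.24552107e+01,  7.13253510e-02,
        3.52583989e-02, -8.49877097e-05]), 'ee_pos': array([5.49715257e-01, 4.86404320e-05, 2.38128647e-01]), 'eef_rot': array([1.10673577e-04, 7.07619092e-01, 1.09182749e-04, 7.06594082e-01]), 'ft_force': array([0.33041169, 0.99899176, 0.52111455]), 'ft_torque': array([-0.02675833,  0.0326491 , -0.00335985]), 'opening': 0.9979957009213712} 0.0187
scene (471.61899150026403, 471.61899150026403, 320.61628931913725, 245.27330405776283) [[0.61, -0.425, 0.669, 1.32], [0.792, 0.351, -0.5, -0.533], [-0.022, 0.834, 0.551, 0.759], [0.0, 0.0, 0.0, 1.0]] ['fx', 'fy', 'cx', 'cy', 'extrinsics']
side (601.641503516531, 601.641503516531, 324.87232826999644, 239.74118270610285) [[0.996, 0.066, -0.053, 0.44], [-0.082, 0.58, -0.811, -0.992], [-0.022, 0.812, 0.583, 0.894], [0.0, 0.0, 0.0, 1.0]] ['fx', 'fy', 'cx', 'cy', 'extrinsics']
wrist (381.77947195922286, 381.77947195922286, 317.29801286621733, 233.85774717485526) [[1.0, -0.002, 0.001, 0.551], [0.001, 0.954, 0.3, 0.077], [-0.001, -0.3, 0.954, 0.385], [0.0, 0.0, 0.0, 1.0]] ['fx', 'fy', 'cx', 'cy', 'T_tool_cam']
```

View pics/scene0.png

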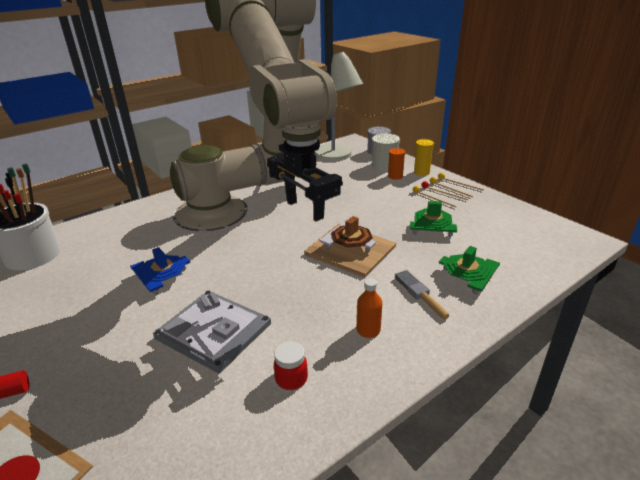

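View pics/side0.png

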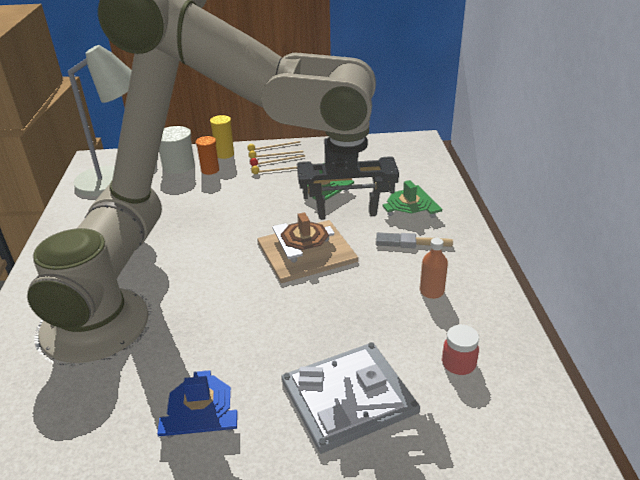

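Candidates: the wooden-block plate on the plywood (scene 352,235; side 304,230), a blue plate (scene 160,262; side 198,400) and two green ones (scene 432,215 and 470,265). The wooden one on plywood fits the description. I'll confirm it in an enlarged crop together with the base.

```bash
python3 - <<'E'
from h import *
a=cv2.imread('pics/scene0.png');b=cv2.imread('pics/side0.png')
def cr(i,x,y,w,h): return cv2.resize(i[y:y+h,x:x+w],(400,300),interpolation=cv2.INTER_CUBIC)
m=np.vstack([np.hstack([cr(a,300,205,100,75),cr(b,255,205,108,81)]),np.hstack([cr(a,150,285,128,96),cr(b,276,340,148,111)])])
cv2.imwrite('pics/m0.png',m)
E
```

```text
(no output)
```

View pics/m0.png

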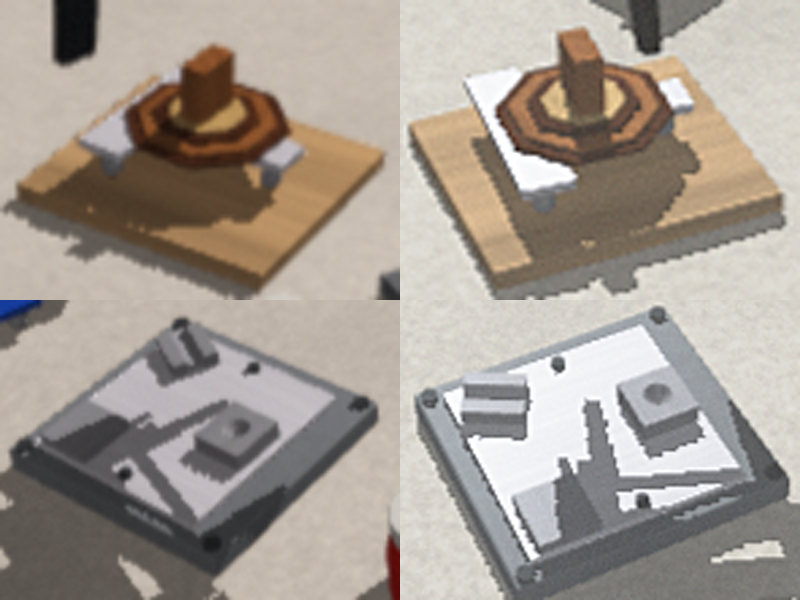

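The crop confirms it: wooden block and rosette on an aluminium T, standing on plywood. The lone foot points right in the side view, and the base shows the cone, groove and pad.

```bash
python3 - <<'E'
from h import *
def L(f): z=np.load('pics/'+f+'.png.npz'); return z['T'],z['k']
S=L('scene0');D=L('side0')
def tri(p,q):
    A=[];b=[]
    for (T,k),(u,v) in ((S,p),(D,q)):
        o,d=ray(T,k,u,v); d=d/np.linalg.norm(d); P=np.eye(3)-np.outer(d,d); A.append(P); b.append(P@o)
    return np.linalg.lstsq(np.vstack(A),np.hstack(b),rcond=None)[0]
print('blocktop',onz(*S,352,219.2,.1015),onz(*D,303.7,216.4,.1015),tri((352,219.2),(303.7,216.4)))
print('cone',onz(*S,225.5,326.6,.0407),onz(*D,371.1,374.4,.0407))
def sc(x,y): return 300+x/4,205+y/4
def sd(x,y): return 255+(x-400)/3.7,205+y/3.7
c=[onz(*D,*p,.02) for p in ((371,343),(281.9,375.9),(419.5,408.4),(321.1,444.7))]
def bs(x,y): return 150+x/3.125,285+(y-300)/3.125
c2=[onz(*S,*bs(*p),.02) for p in ((378,408),(182,320),(216,560),(12,452))]
for a,b in zip(c,c2): print(a,b)
for c in (c,c2): print('ctr',np.mean(c,0), c[0]-c[1]+c[2]-c[3])
# plate stem end and bar
print('stem end',onz(*D,*sd(690,90),.041+.019), 'bar ends',onz(*D,*sd(467,77),.06),onz(*D,*sd(525,192),.06))
E
```

```text
blocktop [0.47261394 0.21097143 0.1015    ] [0.46973507 0.21189919 0.1015    ] [0.4698606  0.2135849  0.09981887]
cone [ 0.57133465 -0.24148617  0.0407    ] [ 0.56800991 -0.24030852  0.0407    ]
[ 0.58274816 -0.14049662  0.02      ] [ 0.59522979 -0.13982982  0.02      ]
[ 0.40240075 -0.20859431  0.02      ] [ 0.40854049 -0.20619792  0.02      ]
[ 0.64548776 -0.30939108  0.02      ] [ 0.65201279 -0.30225229  0.02      ]
[ 0.46488206 -0.36735593  0.02      ] [ 0.46835019 -0.36977044  0.02      ]
ctr [ 0.52387968 -0.25645948  0.02      ] [0.36095311 0.12606253 0.        ]
ctr [ 0.53103331 -0.25451262  0.02      ] [0.37035189 0.13388625 0.        ]
stem end [0.54022494 0.20947985 0.06      ] bar ends [0.39396095 0.24157988 0.06      ] [0.42830773 0.11059161 0.06      ]
```

Request:
{"api": "play_rows", "payload": {
  "offset": [
    [-0.02, 0.05, 0.005],
    [-0.04, 0.1, 0.01],
    [-0.06, 0.155, 0.01],
    [-0.08, 0.212, 0.01],
    [-0.08, 0.212, 0.01],
    [-0.08, 0.212, 0.01]
  ],
  "rot": [
    [0, 0, 0.07],
    [0, 0, 0.14],
    [0, 0, 0.21],
    [0, 0, 0.25],
    [0, 0, 0.25],
    [0, 0, 0.25]
  ]
}}

```text
time_s: 0.9
ee_pos: [0.4701, 0.2118, 0.2486]
eef_rot: [-0.088, 0.702, 0.088, 0.702]
ft_force: [0.2, 1.2, -0.0]
opening: 1.003
```

```bash
python3 - <<'E'
from h import *
im,T,k,c=shot('wrist','w1.png'); print(T[:3,3],proj(T,k,(.471,.212,.1015)))
E
```

```text
[0.45192944 0.28673245 0.39558076] (np.float64(317.2765158880364), np.float64(215.24024633359988))
```

View pics/w1.png

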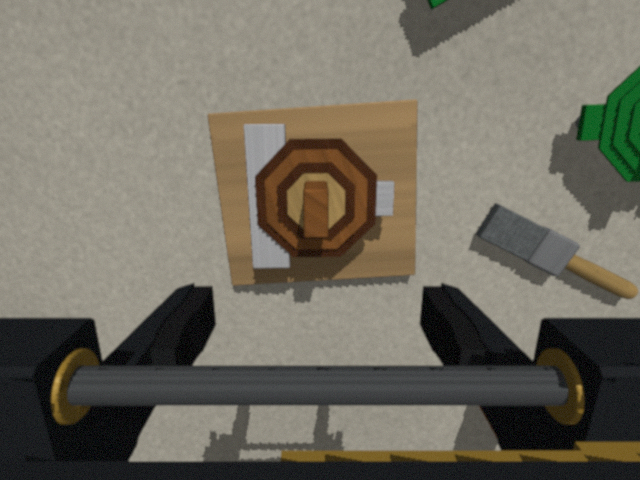

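The wrist picture shows the block at (315,208), top-face near edge at v≈237, the crossbar from (245,124) to (252,268), and the stem end at (393,198).

```bash
python3 - <<'E'
from h import *
z=np.load('pics/w1.png.npz');T,k=z['T'],z['k']; im=cv2.imread('pics/w1.png')
p=lambda u,v,h:onz(T,k,u,v,h)[:2].round(4)
print('near edge',p(303.5,237,.1015),p(327,237,.1015))
m=((im.min(2)>110)&(im.max(2).astype(int)-im.min(2)<22)).astype(np.uint8)[115:280,215:420]
n,l,st,ce=cv2.connectedComponentsWithStats(m)
for i in range(1,n):
    if st[i,4]>300:
        r=cv2.minAreaRect(np.argwhere(l==i)[:,::-1].astype(np.float32)+[215,115]) if 0 else cv2.minAreaRect((np.argwhere(l==i)[:,::-1]+np.array([215,115])).astype(np.float32))
        b=cv2.boxPoints(r); print(st[i],[p(u,v,.045) for u,v in b], b.round().tolist())
hsv=cv2.cvtColor(im,cv2.COLOR_BGR2HSV)
print(im[215,296:336].tolist()); print(im[176:245:2,315].tolist())
E
```

```text
near edge [0.4647 0.1916] [0.4832 0.1963]
[194   0  11 165 503] [array([0.53  , 0.3055]), array([0.5385, 0.3077]), array([0.5896, 0.1592]), array([0.5799, 0.1567])] [[409.0, 115.0], [419.0, 115.0], [419.0, 279.0], [409.0, 279.0]]
[  29    9   45  144 3030] [array([0.391, 0.262]), array([0.4252, 0.2719]), array([0.4601, 0.1393]), array([0.4217, 0.1281])] [[244.0, 124.0], [284.0, 123.0], [288.0, 267.0], [248.0, 268.0]]
[  0  62  16 103 834] [array([0.3745, 0.2094]), array([0.3879, 0.2128]), array([0.4065, 0.1121]), array([0.392 , 0.1084])] [[215.0, 177.0], [230.0, 177.0], [230.0, 279.0], [215.0, 279.0]]
[161  66  18  35 584] [array([0.5282, 0.2117]), array([0.5198, 0.2435]), array([0.5348, 0.2467]), array([0.5437, 0.215 ])] [[376.0, 215.0], [377.0, 180.0], [394.0, 181.0], [392.0, 216.0]]
[[71, 119, 144], [77, 121, 147], [68, 113, 137], [64, 105, 127], [47, 79, 98], [43, 64, 78], [43, 66, 79], [32, 56, 76], [39, 61, 92], [36, 67, 102], [31, 61, 104], [33, 72, 110], [39, 69, 108], [40, 73, 111], [33, 67, 108], [40, 71, 110], [27, 67, 106], [36, 71, 111], [39, 77, 115], [39, 78, 118], [32, 72, 114], [43, 81, 119], [33, 71, 116], [38, 75, 118], [35, 74, 113], [35, 70, 111], [33, 73, 113], [38, 74, 114], [34, 69, 110], [33, 71, 111], [42, 75, 111], [45, 77, 108], [55, 94, 120], [68, 115, 138], [81, 129, 154], [76, 126, 150], [78, 125, 150], [76, 122, 148], [77, 123, 150], [82, 128, 153]]
[[78, 125, 156], [77, 125, 155], [64, 109, 140], [41, 73, 111], [38, 69, 110], [32, 68, 107], [40, 74, 117], [41, 81, 126], [42, 79, 123], [41, 78, 121], [38, 77, 119], [40, 72, 109], [34, 65, 102], [35, 67, 105], [31, 70, 108], [38, 72, 113], [32, 70, 109], [40, 74, 115], [38, 74, 115], [33, 71, 110], [35, 71, 112], [33, 67, 107], [33, 68, 108], [39, 70, 109], [32, 69, 107], [42, 74, 114], [40, 74, 114], [41, 76, 117], [37, 74, 113], [33, 68, 109], [34, 59, 92], [19, 31, 51], [8, 33, 55], [26, 42, 62], [20, 40, 60]]
```

Request:
{"api": "play_rows", "payload": {
  "offset": [
    [-0.001, 0.001, -0.05],
    [-0.001, 0.001, -0.1],
    [-0.001, 0.001, -0.15],
    [-0.001, 0.001, -0.17],
    [-0.001, 0.001, -0.183],
    [-0.001, 0.001, -0.183]
  ],
  "rot": [
    [0, 0, -0.005],
    [0, 0, -0.005],
    [0, 0, -0.005],
    [0, 0, -0.005],
    [0, 0, -0.005],
    [0, 0, -0.005]
  ]
}}

```text
time_s: 1.7
ee_pos: [0.4693, 0.2123, 0.0655]
eef_rot: [-0.086, 0.702, 0.086, 0.702]
ft_force: [-0.5, -0.0, 0.2]
opening: 1.004
```

Request:
{"api": "play_rows", "payload": {
  "offset": [
    [0, 0, 0],
    [0, 0, 0],
    [0, 0, 0],
    [0, 0, 0],
    [0, 0, 0],
    [0, 0, 0]
  ],
  "rot": [
    [0, 0, 0],
    [0, 0, 0],
    [0, 0, 0],
    [0, 0, 0],
    [0, 0, 0],
    [0, 0, 0]
  ],
  "grip": 0.005,
  "force": 30
}}

```text
time_s: 2.45
ee_pos: [0.469, 0.213, 0.0658]
eef_rot: [-0.086, 0.702, 0.086, 0.702]
ft_force: [-0.1, -0.6, -0.1]
opening: 0.343
```

Request:
{"api": "play_rows", "payload": {
  "offset": [
    [0, 0, 0],
    [0, 0, 0],
    [0, 0, 0],
    [0, 0, 0]
  ],
  "rot": [
    [0, 0, 0],
    [0, 0, 0],
    [0, 0, 0],
    [0, 0, 0]
  ]
}}

```text
time_s: 2.95
ee_pos: [0.4689, 0.2129, 0.0657]
eef_rot: [-0.086, 0.702, 0.086, 0.702]
ft_force: [-1.4, -0.4, 0.6]
opening: 0.224
```

Request:
{"api": "play_rows", "payload": {
  "offset": [
    [0, 0, 0.01],
    [0, 0, 0.03],
    [0, 0, 0.07],
    [0, 0, 0.12],
    [0, 0, 0.12],
    [0, 0, 0.12]
  ],
  "rot": [
    [0, 0, 0],
    [0, 0, 0],
    [0, 0, 0],
    [0, 0, 0],
    [0, 0, 0],
    [0, 0, 0]
  ]
}}

```text
time_s: 3.7
ee_pos: [0.4683, 0.2129, 0.1848]
eef_rot: [-0.086, 0.702, 0.086, 0.701]
ft_force: [0.1, -0.1, -4.7]
opening: 0.223
```

Request:
{"api": "play_rows", "payload": {
  "offset": [
    [-0.004, -0.03, 0.02],
    [-0.012, -0.085, 0.04],
    [-0.02, -0.14, 0.06],
    [-0.028, -0.195, 0.08],
    [-0.036, -0.25, 0.1],
    [-0.044, -0.305, 0.12],
    [-0.052, -0.36, 0.14],
    [-0.06, -0.415, 0.15],
    [-0.068, -0.47, 0.15],
    [-0.076, -0.53, 0.15],
    [-0.08, -0.567, 0.15],
    [-0.08, -0.567, 0.15]
  ],
  "rot": [
    [0, 0, -0.06],
    [0, 0, -0.18],
    [0, 0, -0.3],
    [0, 0, -0.42],
    [0, 0, -0.54],
    [0, 0, -0.66],
    [0, 0, -0.78],
    [0, 0, -0.9],
    [0, 0, -1.02],
    [0, 0, -1.14],
    [0, 0, -1.2],
    [0, 0, -1.2]
  ]
}}

```text
time_s: 5.2
ee_pos: [0.3882, -0.3561, 0.3328]
eef_rot: [0.327, 0.629, -0.325, 0.626]
ft_force: [0.4, -0.2, -4.5]
opening: 0.225
```

Request:
{"api": "play_rows", "payload": {
  "offset": [
    [0, 0, 0],
    [0, 0, 0],
    [0, 0, 0],
    [0, 0, 0]
  ],
  "rot": [
    [0.06, -0.08, 0],
    [0.116, -0.162, 0],
    [0.116, -0.162, 0],
    [0.116, -0.162, 0]
  ]
}}

```text
time_s: 5.7
ee_pos: [0.3891, -0.3534, 0.3353]
eef_rot: [0.385, 0.594, -0.261, 0.656]
ft_force: [0.4, 0.1, -4.1]
opening: 0.222
```

```bash
python3 - <<'E'
from h import *
im,T,k,c=shot('wrist','w2.png'); print(T[:3,3],T[:3,2],proj(T,k,(.527,-.2555,.02)))
E
```

```text
[ 0.4293796  -0.3266212   0.49475897] [0.08904409 0.06014442 0.99421014] (np.float64(317.1566355806913), np.float64(91.57737157059418))
```

View pics/w2.png

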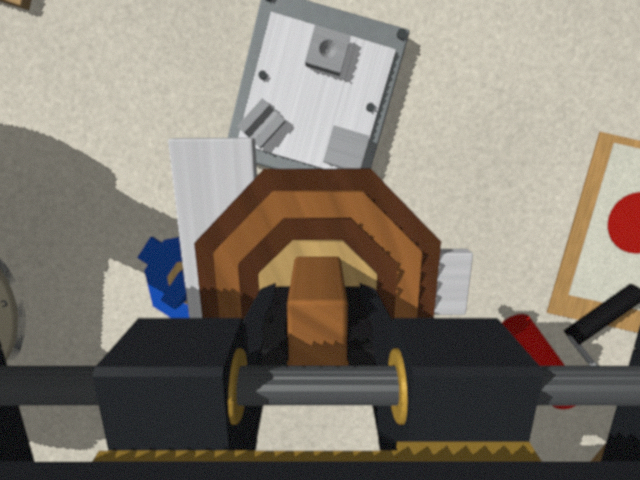

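```bash
python3 - <<'E'
import cv2
i=cv2.imread('pics/w2.png'); cv2.imwrite('pics/m2.png',cv2.resize(i[0:176,225:415],None,fx=3.4,fy=3.4,interpolation=cv2.INTER_CUBIC))
E
```

```text
(no output)
```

View pics/m2.png

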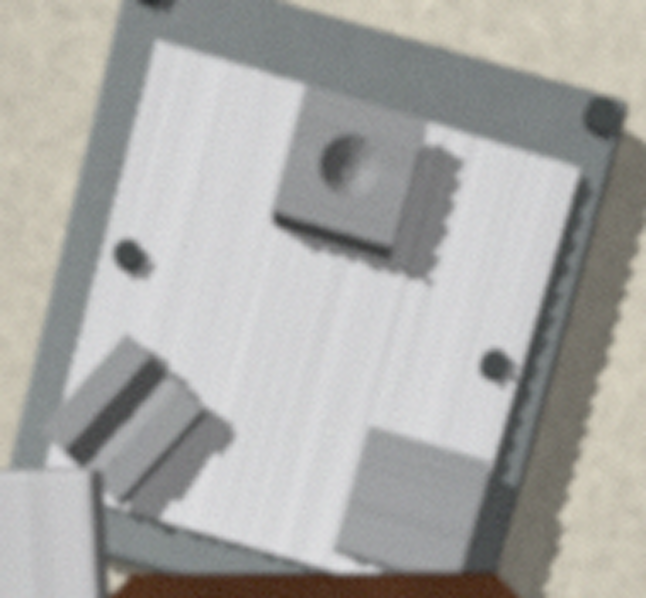

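```bash
cat > fit.py <<'E'
from h import *
loc=np.array([[.055,0],[-.045,.052],[-.045,-.052]])
def fit(W,w=None):
    c,l=W.mean(0),loc.mean(0); A=(W-c);B=loc-l
    th=np.arctan2((B[:,0]*A[:,1]-B[:,1]*A[:,0]).sum(),(A*B).sum())
    M=np.array([[np.cos(th),-np.sin(th)],[np.sin(th),np.cos(th)]]); t=c-M@l
    return th,t,(W-(loc@M.T+t))*1000
if __name__=='__main__':
    z=np.load('pics/w2.png.npz');T,k=z['T'],z['k']
    f=lambda u,v,h:onz(T,k,225+u/3.4,v/3.4,h)[:2]
    W=np.array([f(351,165,.0407),f(126,419,.0377),f(412,507,.034)])
    print(W,fit(W)); print([np.linalg.norm(W[i]-W[j]) for i,j in((0,1),(0,2),(1,2))])
    D=f(104,399,.0377)-f(170,0,.0377) if 0 else None
    C=[f(157,0,.02),f(603,117,.02)]; print(C)
    d=f(165,368,.0377)-f(80,458,.0377); print('groove dir',np.arctan2(*d[::-1]))
    print('carrier edge left',f(155,42,.026),f(60,415,.026),'top',f(580,168,.026))
E
python3 fit.py
```

```text
[[ 0.5685893  -0.24145877]
 [ 0.45696497 -0.22639102]
 [ 0.4902884  -0.32384983]] (np.float64(0.33568844414405324), array([ 0.51629637, -0.26005665]), array([[ 0.36282781,  0.47981703],
       [ 0.28667493, -0.60806039],
       [-0.64950274,  0.12824336]]))
[np.float64(0.11263670813192748), np.float64(0.11366317532637547), np.float64(0.10299839593103363)]
[array([ 0.58045215, -0.15129947]), array([ 0.63866815, -0.29980794])]
groove dir -0.16006051072957186
carrier edge left [ 0.5670045  -0.16066335] [ 0.44533571 -0.20408467] top [ 0.61801147 -0.30371226]
```

Request:
{"api": "play_rows", "payload": {
  "offset": [
    [0, 0, 0],
    [0, 0, 0],
    [0, 0, 0]
  ],
  "rot": [
    [-0.06, 0.08, 0],
    [-0.116, 0.162, 0],
    [-0.116, 0.162, 0]
  ]
}}

```text
time_s: 6.12
ee_pos: [0.3902, -0.3528, 0.3357]
eef_rot: [0.324, 0.628, -0.324, 0.629]
ft_force: [0.7, 0.8, -4.6]
opening: 0.224
```

Request:
{"api": "play_rows", "payload": {
  "offset": [
    [0.01, 0.01, -0.01],
    [0.025, 0.02, -0.03],
    [0.04, 0.03, -0.05],
    [0.055, 0.04, -0.07],
    [0.07, 0.05, -0.09],
    [0.085, 0.06, -0.11],
    [0.1, 0.07, -0.13],
    [0.115, 0.085, -0.15],
    [0.127, 0.093, -0.17],
    [0.127, 0.093, -0.185],
    [0.127, 0.093, -0.185],
    [0.127, 0.093, -0.185]
  ],
  "rot": [
    [0, 0, 0.1],
    [0, 0, 0.25],
    [0, 0, 0.4],
    [0, 0, 0.55],
    [0, 0, 0.7],
    [0, 0, 0.85],
    [0, 0, 1.0],
    [0, 0, 1.13],
    [0, 0, 1.24],
    [0, 0, 1.29],
    [0, 0, 1.29],
    [0, 0, 1.29]
  ]
}}

```text
time_s: 7.62
ee_pos: [0.5161, -0.2613, 0.1514]
eef_rot: [-0.117, 0.697, 0.117, 0.698]
ft_force: [-0.5, -0.2, -4.3]
opening: 0.223
```

```bash
cat >> h.py <<'E'
def st(n=1):
    s=env.sense(); M=R.from_quat(s['eef_rot']).as_matrix()
    print('t',round(s['time_s'],2),'p',s['ee_pos'].round(4),'F',s['ft_force'].round(2),'M',s['ft_torque'].round(3),'yaw',round(float(np.arctan2(M[1,2],M[0,2])),4),'down',M[:,0].round(4),'zax',M[:,2].round(4))
E
python3 -c "
from h import *
st()
shot('scene','s3.png');shot('side','d3.png')
a=cv2.imread('pics/scene0.png')
A=cv2.imread('pics/s3.png')[250:380,140:300];B=cv2.imread('pics/d3.png')[320:460,260:440]
cv2.imwrite('pics/m3.png',np.hstack([cv2.resize(A,(400,325)),cv2.resize(B,(400,325))]))"
```

```text
t 7.62 p [ 0.5161 -0.2613  0.1514] F [-0.51 -0.23 -4.29] M [ 0.032 -0.079  0.003] yaw 0.3334 down [ 1.2e-03 -1.0e-04 -1.0e+00] zax [0.9449 0.3273 0.0011]
```

View pics/m3.png

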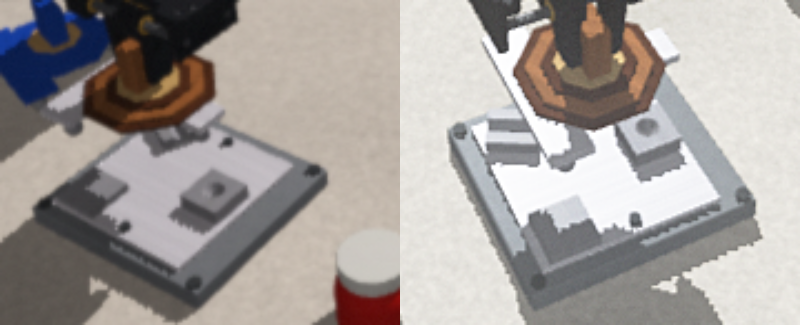

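Request:
{"api": "play_rows", "payload": {
  "offset": [
    [0, 0.001, -0.02],
    [0, 0.001, -0.04],
    [0, 0.001, -0.05],
    [0, 0.001, -0.056],
    [0, 0.001, -0.059],
    [0, 0.001, -0.06],
    [0, 0.001, -0.061],
    [0, 0.001, -0.061]
  ],
  "rot": [
    [0, 0, 0.002],
    [0, 0, 0.002],
    [0, 0, 0.002],
    [0, 0, 0.002],
    [0, 0, 0.002],
    [0, 0, 0.002],
    [0, 0, 0.002],
    [0, 0, 0.002]
  ]
}}

```text
time_s: 8.72
ee_pos: [0.516, -0.26, 0.0899]
eef_rot: [-0.119, 0.697, 0.119, 0.697]
ft_force: [-0.5, 0.8, -4.5]
opening: 0.221
```

Request:
{"api": "play_rows", "payload": {
  "offset": [
    [0, 0, -0.001],
    [0, 0, -0.001],
    [0, 0, -0.002],
    [0, 0, -0.002]
  ],
  "rot": [
    [0, 0, 0],
    [0, 0, 0],
    [0, 0, 0],
    [0, 0, 0]
  ]
}}

```text
time_s: 9.22
ee_pos: [0.5159, -0.26, 0.0877]
eef_rot: [-0.119, 0.697, 0.119, 0.697]
ft_force: [0.4, 0.0, -4.0]
opening: 0.222
```

```bash
python3 -c "
from h import *
st()"
```

```text
t 9.22 p [ 0.5159 -0.26    0.0877] F [ 0.4   0.02 -4.01] M [-0.041 -0.064 -0.014] yaw 0.337 down [-1.e-04  1.e-04 -1.e+00] zax [ 9.438e-01  3.306e-01 -1.000e-04]
```

No contact yet, about 3 mm above the expected home. Next step is 1 mm at a time.

Request:
{"api": "play_rows", "payload": {
  "offset": [
    [0, 0, -0.001],
    [0, 0, -0.001],
    [0, 0, -0.001]
  ],
  "rot": [
    [0, 0, 0],
    [0, 0, 0],
    [0, 0, 0]
  ]
}}

```text
time_s: 9.6
ee_pos: [0.516, -0.26, 0.0867]
eef_rot: [-0.119, 0.697, 0.119, 0.697]
ft_force: [-0.5, 0.7, -3.7]
opening: 0.224
```

Request:
{"api": "play_rows", "payload": {
  "offset": [
    [0, 0, -0.001],
    [0, 0, -0.001],
    [0, 0, -0.001]
  ],
  "rot": [
    [0, 0, 0],
    [0, 0, 0],
    [0, 0, 0]
  ]
}}

```text
time_s: 9.98
ee_pos: [0.516, -0.2599, 0.0858]
eef_rot: [-0.119, 0.697, 0.119, 0.697]
ft_force: [-0.5, 0.2, -3.4]
opening: 0.226
```

```bash
python3 -c "
from h import *
st()"
```

```text
t 9.97 p [ 0.516  -0.2599  0.0858] F [-0.46  0.21 -3.4 ] M [ 0.152 -0.025 -0.038] yaw 0.337 down [ 0.e+00  1.e-04 -1.e+00] zax [9.438e-01 3.307e-01 1.000e-04]
```

Request:
{"api": "play_rows", "payload": {
  "offset": [
    [0, 0, -0.0005],
    [0, 0, -0.0005],
    [0, 0, -0.0005]
  ],
  "rot": [
    [0, 0, 0],
    [0, 0, 0],
    [0, 0, 0]
  ]
}}

```text
time_s: 10.35
ee_pos: [0.5161, -0.2601, 0.0855]
eef_rot: [-0.119, 0.697, 0.118, 0.697]
ft_force: [-0.9, 0.3, 1.8]
opening: 0.224
```

```bash
python3 -c "
from h import *
st()"
```

```text
t 10.35 p [ 0.5161 -0.2601  0.0855] F [-0.9   0.34  1.76] M [ 0.28   0.142 -0.029] yaw 0.337 down [ 4.e-04 -3.e-04 -1.e+00] zax [9.438e-01 3.306e-01 2.000e-04]
```

Request:
{"api": "play_rows", "payload": {
  "offset": [
    [0, 0, -0.0005],
    [0, 0, -0.0005],
    [0, 0, -0.0005]
  ],
  "rot": [
    [0, 0, 0],
    [0, 0, 0],
    [0, 0, 0]
  ]
}}

```text
time_s: 10.72
ee_pos: [0.5161, -0.2602, 0.0854]
eef_rot: [-0.119, 0.697, 0.118, 0.697]
ft_force: [-2.0, 1.6, 5.6]
opening: 0.223
```

```bash
python3 -c "
from h import *
st()"
```

```text
t 10.72 p [ 0.5161 -0.2602  0.0854] F [-1.96  1.6   5.63] M [ 0.4    0.37  -0.002] yaw 0.337 down [ 6.e-04 -7.e-04 -1.e+00] zax [9.437e-01 3.307e-01 4.000e-04]
```

Request:
{"api": "play_rows", "payload": {
  "offset": [
    [0, 0, 0.0008],
    [-0.0007, 0.0006, 0.0008],
    [-0.0007, 0.0006, 0.0004],
    [-0.0007, 0.0006, 0.0],
    [-0.0007, 0.0006, 0.0]
  ],
  "rot": [
    [0, 0, 0],
    [0, 0, 0],
    [0, 0, 0],
    [0, 0, 0],
    [0, 0, 0]
  ]
}}

```text
time_s: 11.35
ee_pos: [0.5153, -0.2593, 0.0849]
eef_rot: [-0.119, 0.697, 0.119, 0.697]
ft_force: [-0.7, 1.5, 1.4]
opening: 0.222
```

```bash
python3 -c "
from h import *
st()"
```

```text
t 11.35 p [ 0.5153 -0.2593  0.0849] F [-0.67  1.48  1.42] M [ 0.395  0.074 -0.063] yaw 0.337 down [ 1.e-04  0.e+00 -1.e+00] zax [9.437e-01 3.307e-01 1.000e-04]
```

Request:
{"api": "play_rows", "payload": {
  "offset": [
    [0, 0, 0.0004],
    [-0.0003, 0.0007, 0.0004],
    [-0.0003, 0.0007, 0.0],
    [-0.0003, 0.0007, -0.0004],
    [-0.0003, 0.0007, -0.0004]
  ],
  "rot": [
    [0, 0, 0],
    [0, 0, 0],
    [0, 0, 0],
    [0, 0, 0],
    [0, 0, 0]
  ]
}}

```text
time_s: 11.98
ee_pos: [0.5151, -0.2589, 0.0848]
eef_rot: [-0.119, 0.697, 0.118, 0.697]
ft_force: [-1.6, 0.8, 4.0]
opening: 0.223
```

```bash
python3 -c "
from h import *
st()"
```

```text
t 11.97 p [ 0.5151 -0.2589  0.0848] F [-1.59  0.8   3.97] M [ 0.107  0.209 -0.055] yaw 0.337 down [ 5.e-04 -7.e-04 -1.e+00] zax [9.438e-01 3.306e-01 3.000e-04]
```

Request:
{"api": "play_rows", "payload": {
  "offset": [
    [0, 0, 0.0004],
    [-0.0006, 0.0002, 0.0004],
    [-0.0006, 0.0002, 0.0],
    [-0.0006, 0.0002, 0.0]
  ],
  "rot": [
    [0, 0, 0],
    [0, 0, 0],
    [0, 0, 0],
    [0, 0, 0]
  ]
}}

```text
time_s: 12.48
ee_pos: [0.5149, -0.2587, 0.0847]
eef_rot: [-0.119, 0.697, 0.118, 0.698]
ft_force: [1.9, -0.3, 4.7]
opening: 0.222
```

```bash
python3 -c "
from h import *
st()"
```

```text
t 12.47 p [ 0.5149 -0.2587  0.0847] F [ 1.87 -0.35  4.73] M [-0.088 -0.485 -0.164] yaw 0.337 down [ 1.4e-03 -8.0e-04 -1.0e+00] zax [0.9438 0.3306 0.001 ]
```

Request:
{"api": "play_rows", "payload": {
  "offset": [
    [0.0004, -0.0001, 0.0002],
    [0.0004, -0.0001, 0.0002],
    [0.0004, -0.0001, 0.0002]
  ],
  "rot": [
    [0, 0, 0],
    [0, 0, 0],
    [0, 0, 0]
  ]
}}

```text
time_s: 12.85
ee_pos: [0.5149, -0.2587, 0.0848]
eef_rot: [-0.119, 0.697, 0.118, 0.697]
ft_force: [2.4, -0.9, 5.7]
opening: 0.219
```

```bash
python3 -c "
from h import *
st()"
```

```text
t 12.85 p [ 0.5149 -0.2587  0.0848] F [ 2.39 -0.9   5.69] M [-0.104 -0.332 -0.205] yaw 0.3369 down [ 4.e-04 -4.e-04 -1.e+00] zax [9.438e-01 3.306e-01 2.000e-04]
```

Request:
{"api": "play_rows", "payload": {
  "offset": [
    [0, 0, 0],
    [0, 0, 0],
    [0, 0, 0],
    [0, 0, 0]
  ],
  "rot": [
    [0, 0, 0],
    [0, 0, 0],
    [0, 0, 0],
    [0, 0, 0]
  ],
  "grip": 0.03
}}

```text
time_s: 13.35
ee_pos: [0.5146, -0.2585, 0.0844]
eef_rot: [-0.118, 0.697, 0.119, 0.697]
ft_force: [-0.1, -0.2, 0.3]
opening: 0.342
```

```bash
python3 -c "
from h import *
st()"
```

```text
t 13.35 p [ 0.5146 -0.2585  0.0844] F [-0.11 -0.18  0.31] M [ 0.029 -0.042 -0.064] yaw 0.3371 down [-5.e-04  3.e-04 -1.e+00] zax [ 9.437e-01  3.307e-01 -4.000e-04]
```

Request:
{"api": "play_rows", "payload": {
  "offset": [
    [0, 0, 0],
    [0, 0, 0],
    [0, 0, 0],
    [0, 0, 0],
    [0, 0, 0]
  ],
  "rot": [
    [0, 0, 0],
    [0, 0, 0],
    [0, 0, 0],
    [0, 0, 0],
    [0, 0, 0]
  ],
  "grip": 0.005,
  "force": 30
}}

```text
time_s: 13.98
ee_pos: [0.5148, -0.2585, 0.0845]
eef_rot: [-0.119, 0.697, 0.119, 0.697]
ft_force: [0.3, -0.0, -1.2]
opening: 0.226
```

```bash
python3 -c "
from h import *
st()"
```

```text
t 13.97 p [ 0.5148 -0.2585  0.0845] F [ 0.25 -0.03 -1.21] M [ 0.056 -0.055 -0.06 ] yaw 0.337 down [-1.e-04  1.e-04 -1.e+00] zax [ 9.437e-01  3.307e-01 -1.000e-04]
```

Request:
{"api": "play_rows", "payload": {
  "offset": [
    [0, 0, -0.0003],
    [0, 0, -0.0006],
    [0, 0, -0.0006]
  ],
  "rot": [
    [0, 0, 0],
    [0, 0, 0],
    [0, 0, 0]
  ]
}}

```text
time_s: 14.35
ee_pos: [0.5148, -0.2586, 0.0844]
eef_rot: [-0.119, 0.697, 0.118, 0.697]
ft_force: [-2.0, 2.2, 5.2]
opening: 0.224
```

```bash
python3 -c "
from h import *
st()"
```

```text
t 14.35 p [ 0.5148 -0.2586  0.0844] F [-2.04  2.16  5.22] M [ 0.259  0.207 -0.038] yaw 0.3371 down [ 3.e-04 -3.e-04 -1.e+00] zax [9.437e-01 3.307e-01 2.000e-04]
```

Request:
{"api": "play_rows", "payload": {
  "offset": [
    [0, 0, 0.0004],
    [-0.0001, 0.0003, 0.0004],
    [-0.0001, 0.0003, 0.0],
    [-0.0001, 0.0003, 0.0]
  ],
  "rot": [
    [0, 0, 0],
    [0, 0, -0.005],
    [0, 0, -0.005],
    [0, 0, -0.005]
  ]
}}

```text
time_s: 14.85
ee_pos: [0.5148, -0.2585, 0.0844]
eef_rot: [-0.117, 0.697, 0.117, 0.697]
ft_force: [-1.0, 0.5, 5.5]
opening: 0.226
```

```bash
python3 -c "
from h import *
st()"
```

```text
t 14.85 p [ 0.5148 -0.2585  0.0844] F [-0.99  0.51  5.52] M [0.043 0.163 0.053] yaw 0.3322 down [ 5.e-04 -8.e-04 -1.e+00] zax [9.453e-01 3.261e-01 2.000e-04]
```

Request:
{"api": "play_rows", "payload": {
  "offset": [
    [-0.0001, 0.0001, -0.0003],
    [-0.0002, 0.0001, -0.0005],
    [-0.0002, 0.0001, -0.0005]
  ],
  "rot": [
    [0, 0, 0],
    [0, 0, 0],
    [0, 0, 0]
  ]
}}

```text
time_s: 15.22
ee_pos: [0.5148, -0.2586, 0.0843]
eef_rot: [-0.117, 0.697, 0.116, 0.698]
ft_force: [-2.6, -0.4, 8.6]
opening: 0.228
```

```bash
python3 -c "
from h import *
st()"
```

```text
t 15.22 p [ 0.5148 -0.2586  0.0843] F [-2.59 -0.36  8.55] M [0.149 0.282 0.145] yaw 0.3322 down [ 0.0012 -0.0012 -1.    ] zax [9.453e-01 3.261e-01 7.000e-04]
```

Request:
{"api": "play_rows", "payload": {
  "offset": [
    [-0.0003, 0, -0.0001],
    [-0.0003, 0, -0.0001],
    [-0.0003, 0, -0.0001],
    [-0.0003, 0, -0.0001],
    [-0.0003, 0, -0.0001],
    [-0.0003, 0, -0.0001]
  ],
  "rot": [
    [0, 0, 0],
    [0, 0, 0],
    [0, 0, 0],
    [0, 0, 0],
    [0, 0, 0],
    [0, 0, 0]
  ]
}}

```text
time_s: 15.98
ee_pos: [0.5148, -0.2586, 0.0843]
eef_rot: [-0.118, 0.697, 0.116, 0.698]
ft_force: [0.1, 0.6, 9.1]
opening: 0.225
```

```bash
python3 -c "
from h import *
st()"
```

```text
t 15.97 p [ 0.5148 -0.2586  0.0843] F [0.13 0.56 9.14] M [0.183 0.059 0.101] yaw 0.3322 down [ 0.0019 -0.0015 -1.    ] zax [0.9453 0.3261 0.0014]
```

Request:
{"api": "play_rows", "payload": {
  "offset": [
    [0.0003, 0, 0.0006],
    [0.0003, 0, 0.0009],
    [0.0003, 0, 0.0009]
  ],
  "rot": [
    [0, 0, 0.001],
    [0, 0, 0.001],
    [0, 0, 0.001]
  ]
}}

```text
time_s: 16.35
ee_pos: [0.5147, -0.2584, 0.0844]
eef_rot: [-0.117, 0.697, 0.117, 0.698]
ft_force: [0.9, -0.7, 4.5]
opening: 0.225
```

Request:
{"api": "play_rows", "payload": {
  "offset": [
    [0, 0, 0],
    [0, 0, 0],
    [0, 0, 0],
    [0, 0, 0],
    [0, 0, 0],
    [0, 0, 0],
    [0, 0, 0.03],
    [0, 0, 0.08],
    [0, 0, 0.13],
    [0, 0, 0.17],
    [0, 0, 0.17],
    [0, 0, 0.17]
  ],
  "rot": [
    [0, 0, 0],
    [0, 0, 0],
    [0, 0, 0],
    [0, 0, 0],
    [0, 0, 0],
    [0, 0, 0],
    [0, 0, 0],
    [0, 0, 0],
    [0, 0, 0],
    [0, 0, 0],
    [0, 0, 0],
    [0, 0, 0]
  ],
  "grip": 0.06
}}

```text
time_s: 17.85
ee_pos: [0.5142, -0.2579, 0.2533]
eef_rot: [-0.117, 0.698, 0.118, 0.697]
ft_force: [1.0, -0.2, -1.0]
opening: 0.679
```

```bash
python3 -c "
from h import *
st()
shot('scene','s4.png');shot('side','d4.png');W=shot('wrist','w4.png')[0]
A=cv2.imread('pics/s4.png')[260:380,140:300];B=cv2.imread('pics/d4.png')[320:455,260:440]
cv2.imwrite('pics/m4.png',np.vstack([np.hstack([cv2.resize(A,(400,300),interpolation=2),cv2.resize(B,(400,300),interpolation=2)]),np.hstack([cv2.resize(W[60:360,120:520],(400,300)),np.zeros((300,400,3),np.uint8)])]))"
```

```text
t 17.85 p [ 0.5142 -0.2579  0.2533] F [ 0.98 -0.19 -0.95] M [-0.04  -0.045  0.045] yaw 0.333 down [-0.0012  0.001  -1.    ] zax [ 9.451e-01  3.269e-01 -8.000e-04]
```

View pics/m4.png

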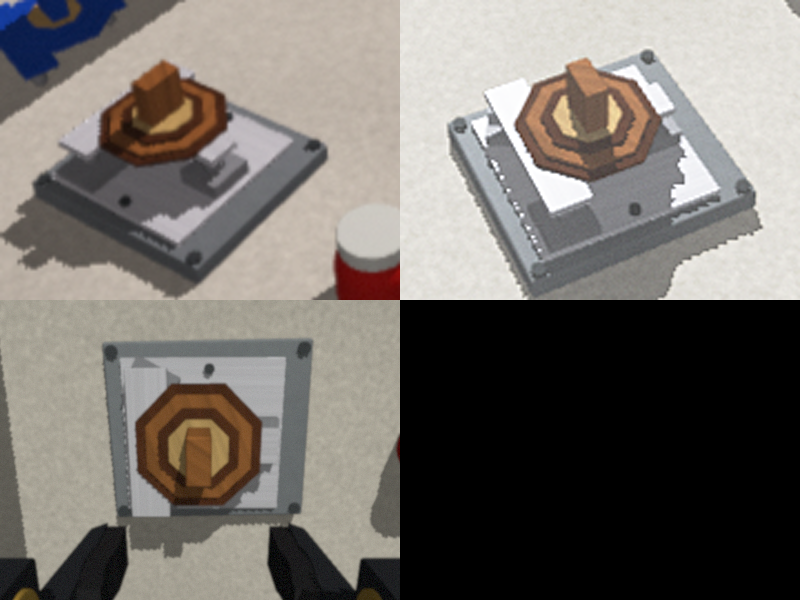

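```bash
python3 -c "
from h import *
print(env.sign_off())"
```

```text
the job is handed in; nothing more can be done
None
```

I moved the wooden-rosette plate from the plywood board to the base, and every check I made says all three feet are home. I handed the job in at about 18 s of the 72 s allowed.

- **Finding the seats:** In the wrist camera the three seats fitted the given layout to within 0.7 mm.
- **Feeling home:** I lowered the plate in 0.5–1 mm steps and nudged it wherever it pushed back sideways. I then let go briefly so it could settle, and gripped it again.
- **Pressing:** I held about 9 N downward for roughly 0.6 s with under 1 N sideways, then eased off, released and lifted clear. The highest force I read was about 10 N.
- **Last checks:** The tool stood at 84.3–84.4 mm during the press, against 84.7 mm expected at home. The last pictures show the plate in place on the base with the gripper clear. The jar in view is undisturbed, and I moved nothing near the bottle or brush.
- **Disagreements:** Before the re-settling and a 5 mrad turn, the first press pushed back sideways by about 3 N, which disappeared afterwards. Pictures cannot show a fit to under a millimetre, so "fully home" rests on the height and force readings.

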